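# Set the flip tags on the vial stock board

## Task

Each vial bin on the stock board has a flip tag in front of it. Gently push the tags over with a fingertip, without pinching them, so that the tags of the full bins (a vial in every cell) lie with their green face up and the tag of the bin that is not full lies with its orange face up. Leave the bins and the things around the board where they are.

Things in the scene. Friction and masses are not known exactly. Their poses are not given: they have to be found in the camera images.
- board: fixed grey board lying on the worktop, 200 x 540 x 8 mm, with a 29 mm high aluminium fence along its far edge; origin at the centre of its underside, x away from the robot (short side), y to the left (long side), z up; it may be turned by up to 0.1 rad. It has three places side by side, 180 mm apart along its y; each has a flip tag in front (60 mm before the board's centre line) and one vial bin behind that tag
- tag_a: black stand of one flip tag, 68 (x) x 56 (y) x 46 mm high, fixed on the board; origin at the centre of its underside (8 mm above the worktop), axes as the board's. Two upright cheeks (at x = +-30 mm) carry a level axle along x, 34 mm above the origin, on which the flap swings between them. The bin that belongs to this tag is the one standing about 105 mm behind it (+x)
- flag_a (a joint): angle of the flap on stand tag_a: 0 = upright, +1.1 (its stop) = leaning right (-y), green face up, -1.1 (its stop) = leaning left (+y), orange face up. It swings freely, weighs 25 g and drops to the stop on whichever side of upright it is left. Plate 48 mm wide (x), 5 mm thick, green on its +y face and orange on its -y face, from the axle to a white bead at its free edge
- edge_a (a point): centre of the slick white bead (7 mm thick, 48 mm along x) at the free edge of the flap on tag_a, 62 mm from the axle; at a stop it is 55 mm beside the axle and 70 mm above the worktop, upright 104 mm above the worktop. Pushed sideways it slides up the finger and the flap swings over. Flaps leaning toward each other leave 62 mm between their beads
- tag_b: black stand of one flip tag, 68 (x) x 56 (y) x 46 mm high, fixed on the board; origin at the centre of its underside (8 mm above the worktop), axes as the board's. Two upright cheeks (at x = +-30 mm) carry a level axle along x, 34 mm above the origin, on which the flap swings between them. The bin that belongs to this tag is the one standing about 105 mm behind it (+x)
- flag_b (a joint): angle of the flap on stand tag_b: 0 = upright, +1.1 (its stop) = leaning right (-y), green face up, -1.1 (its stop) = leaning left (+y), orange face up. It swings freely, weighs 25 g and drops to the stop on whichever side of upright it is left. Plate 48 mm wide (x), 5 mm thick, green on its +y face and orange on its -y face, from the axle to a white bead at its free edge
- edge_b (a point): centre of the slick white bead (7 mm thick, 48 mm along x) at the free edge of the flap on tag_b, 62 mm from the axle; at a stop it is 55 mm beside the axle and 70 mm above the worktop, upright 104 mm above the worktop. Pushed sideways it slides up the finger and the flap swings over. Flaps leaning toward each other leave 62 mm between their beads
- tag_c: black stand of one flip tag, 68 (x) x 56 (y) x 46 mm high, fixed on the board; origin at the centre of its underside (8 mm above the worktop), axes as the board's. Two upright cheeks (at x = +-30 mm) carry a level axle along x, 34 mm above the origin, on which the flap swings between them. The bin that belongs to this tag is the one standing about 105 mm behind it (+x)
- flag_c (a joint): angle of the flap on stand tag_c: 0 = upright, +1.1 (its stop) = leaning right (-y), green face up, -1.1 (its stop) = leaning left (+y), orange face up. It swings freely, weighs 25 g and drops to the stop on whichever side of upright it is left. Plate 48 mm wide (x), 5 mm thick, green on its +y face and orange on its -y face, from the axle to a white bead at its free edge
- edge_c (a point): centre of the slick white bead (7 mm thick, 48 mm along x) at the free edge of the flap on tag_c, 62 mm from the axle; at a stop it is 55 mm beside the axle and 70 mm above the worktop, upright 104 mm above the worktop. Pushed sideways it slides up the finger and the flap swings over. Flaps leaning toward each other leave 62 mm between their beads
- bin_full_1: loose blue open bin, 72 (x) x 100 (y) x 36 mm high, with six cells, standing on the board behind one of the tags; full: a white-capped vial in each of the six cells, vials 56 mm tall. Origin at the centre of its underside; wall 3 mm. Leave it where it stands
- bin_full_2: loose blue open bin, 72 (x) x 100 (y) x 36 mm high, with six cells, standing on the board behind one of the tags; full: a red-capped vial in each of the six cells, vials 46 mm tall. Origin at the centre of its underside; wall 3 mm. Leave it where it stands
- bin_part: loose blue open bin, 72 (x) x 100 (y) x 36 mm high, with six cells, standing on the board behind one of the tags; not full: only two of the six cells hold a black-capped vial, 40 mm tall. Origin at the centre of its underside; wall 3 mm. Leave it where it stands
- pot: bystander: loose white screw-cap pot, 37 mm across, 34 mm high; origin at the centre of its underside
- pen: bystander: loose white and blue marker pen lying on the worktop, 11 x 128 x 11 mm, long side along its y; origin at the centre of its underside
- bottle: bystander: loose brown bottle with a black cap, 40 mm across, 74 mm high, behind the board; origin at the centre of its underside
- glue: bystander: loose white glue stick with a red cap, 25 mm across, 86 mm high, standing; origin at the centre of its underside

How it is judged:
At the end, for the whole second after the job is handed in: every tag whose bin is full leans to the right with green up (joint above 0.7 rad) and the tag of the part-filled bin leans to the left with orange up (joint below -0.7 rad); a bin belongs to the tag within 150 mm of it ((((horizontal distance between tag_a and bin_full_1 below 0.15 m or horizontal distance between tag_a and bin_full_2 below 0.15 m) and value of joint flag_a above 0.7 rad) or (horizontal distance between tag_a and bin_part below 0.15 m and value of joint flag_a below -0.7 rad)) and (((horizontal distance between tag_b and bin_full_1 below 0.15 m or horizontal distance between tag_b and bin_full_2 below 0.15 m) and value of joint flag_b above 0.7 rad) or (horizontal distance between tag_b and bin_part below 0.15 m and value of joint flag_b below -0.7 rad)) and (((horizontal distance between tag_c and bin_full_1 below 0.15 m or horizontal distance between tag_c and bin_full_2 below 0.15 m) and value of joint flag_c above 0.7 rad) or (horizontal distance between tag_c and bin_part below 0.15 m and value of joint flag_c below -0.7 rad))); the robot touches nothing.
It fails at once if a vial bin is shoved, tipped or lifted (more than 20 mm) (distance of any of bin_full_1, bin_full_2, bin_part from where it was at the start of the episode above 0.02 m).
It fails at once if the pot, pen, bottle or glue stick is moved by more than 20 mm (distance of any of pot, pen, bottle, glue from where it was at the start of the episode above 0.02 m).
It fails at once if a tag is pinched or pressed hard (over 15 N) (contact force between the fingers and tag_a above 15 N or contact force between the fingers and tag_b above 15 N or contact force between the fingers and tag_c above 15 N).
It also fails if it takes over 58 s, if anything falls off the work surface, if the arm or the gripper's body presses on something with over 40 N, if the wrist force passes 120 N, or if a joint passes its speed limit or range.

## Robot

A 7-joint arm with a two-finger parallel gripper is mounted at the origin on a cart in front of the work surface, level with it; the furniture and walls round the work are solid. World frame = base frame: x ahead of the robot, y to its left, z up, the work surface at z = 0. Lengths are in m, angles in rad, forces in N, time in s.
With the tool pointing down it reaches from about 0.4 to 0.75 m from the base axis. Payload 19.5 kg.
Tool frame: the origin (TCP) lies at the very end of the fingers, on their centre line; the grasp point (between the pads) lies 19 mm behind it (grip_point_offset is the distance from the TCP to the grasp point, in m); z points along the fingers, x is the direction in which the jaws open and shut, and the axes are right-handed (so a half turn about z gives the same grasp; the last joint's range is limited). The gripper opens to 85 mm and grips with 20 to 120 N. Pads are 22 mm wide; open, the fingers measure 114 mm over their backs; the gripper's body (76 mm by 85 mm) begins 54 mm behind the grasp point. The pads swing forward as they close: fully open they stand 13 mm farther back than shut.
Start: joints at [-1.379, 0.707, -0.028, 1.485, 0.022, 0.951, -0.075], TCP at [0.133, 0.559, 0.231] pointing down, gripper open.
Joint ranges: [-2.71, 2.71], [-0.32, 2.16], [-1.57, 1.52], [0, 2.45], [-1.46, 4.6], [0, 2.02], [-2.83, 2.83]. Speed limits (rad/s): [1.89, 1.89, 2.57, 2.57, 3.01, 3.01, 3.01].

## Interface

Orientations are given as [roll, pitch, yaw] about the fixed x, y, z axes, in that order (R = Rz(yaw) Ry(pitch) Rx(roll)).
In Python, from bench import goto, move_linear, goto_joints, command_gripper, hold, solve_ik, camera, calibration, Unreachable, sign_off, current_time, current_joints, current_qd, current_effort, current_ee_pos, current_eef_rot, current_wrist_force, current_wrist_torque, current_grip_width, grip_point_offset gives the robot as it stands. Calls block until the motion is done:
- goto(position, orientation): joint-space move of the TCP to a pose.
- move_linear(position, vel=0.15, attitude=None, guard=None): straight line of the TCP; attitude=None keeps the orientation; vel is the mean speed in m/s. With guard (N) it stops when the force on the tool has changed by that much, and returns True; else False.
- goto_joints(angles): joint-space move.
- command_gripper(opening): finger opening in m; the grip force is fixed at half the most; returns when the fingers have stopped.
- hold(seconds).
- solve_ik(position, orientation): joint angles nearest the present ones, or None.
- camera(name): name is "side" or "top"; returns (picture, depth): 420x560x3 uint8, red, green, blue; 420x560 float32, m along the optical axis (not along the pixel's ray), 0 where there is no reading.
- calibration(name): a dict with "fx", "fy", "cx", "cy" (pixels), "world_to_cam" (4x4, takes a point from world to camera coordinates). Camera axes: x right, y down, z forward; pixel columns grow to the right and rows downward; lengths in m; the calibration is good to about 2 mm. A picture is of the moment at which its call begins. calibration takes no time and is no camera call.
A pose or a line that the arm cannot do raises Unreachable and nothing moves.
- sign_off(): hands the job in, once; it reports no verdict.
Readings, each from a call of its own:
- current_time(): time.
- current_joints(): joint angles.
- current_qd(): joint speeds.
- current_effort(): joint torques, N m.
- current_ee_pos(): TCP position.
- current_eef_rot(): TCP orientation.
- current_wrist_force(): force on the tool from outside, world axes, zero at the start.
- current_wrist_torque(): the same for the moment, N m.
- current_grip_width(): finger opening in m.
Only numpy, scipy, OpenCV 4.12 (cv2) and the standard library are available. Lean on these libraries where they do the work, as an engineer would, in place of code of your own. Each camera call takes 0.05 s, during which the arm holds its last target.

## Working session

There is one attempt and no reset: what is moved stays moved. The work goes in short steps, each a Python script; the robot and the scene stay as the last script left them, time stands still between calls to the robot, and variables do not carry over. Pictures are saved under pics/ and viewed, and the job is handed in when it is done.

```bash
ls; mkdir -p pics
python3 - <<'E'
from bench import *
import cv2, numpy as np
print(current_time(), current_ee_pos(), current_eef_rot(), current_grip_width(), grip_point_offset)
for n in("top","side"):
    p,d=camera(n); cv2.imwrite(f"pics/{n}0.png",p[:,:,::-1]); np.savez(f"pics/{n}0.npz",p=p,d=d)
    c=calibration(n); print(n,c)
E
```

```text
pics
0.0 [0.13314511 0.55909767 0.230831  ] [3.14153565e+00 1.09564496e-03 1.33705133e+00] 0.08530083468590269 0.0187
top {'fx': 474.7906679157962, 'fy': 474.7906679157962, 'cx': 291.71229357551897, 'cy': 203.92144543609658, 'world_to_cam': array([[ 0.01232253, -0.99986365, -0.01099239, -0.0081707 ],
       [-0.9846629 , -0.01022041, -0.17416808,  0.56542012],
       [ 0.17403199,  0.01296999, -0.98465458,  1.36788112],
       [ 0.        ,  0.        ,  0.        ,  1.        ]])}
side {'fx': 390.126189946522, 'fy': 390.126189946522, 'cx': 284.32682859099447, 'cy': 209.30714257180915, 'world_to_cam': array([[-0.96398047, -0.26585448, -0.00793998,  0.53842074],
       [-0.14271278,  0.54220246, -0.82803958,  0.15807032],
       [ 0.22444311, -0.79708085, -0.56061342,  0.86044616],
       [ 0.        ,  0.        ,  0.        ,  1.        ]])}
```

View pics/top0.png

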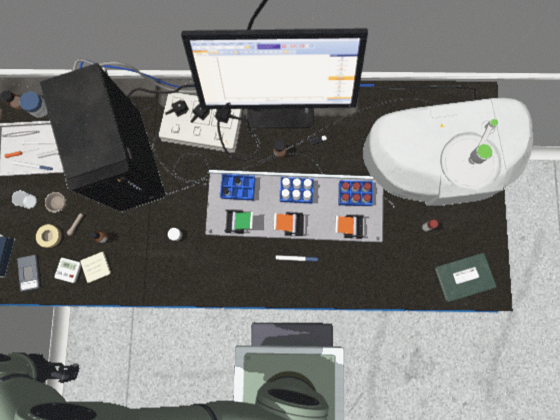

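View pics/side0.png

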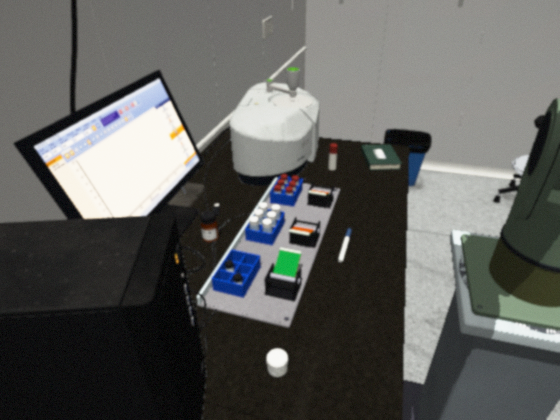

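Run:
```python
import cv2
p=cv2.imread("pics/top0.png")[160:270,200:400]; cv2.imwrite("pics/topz.png",cv2.resize(p,None,fx=4,fy=4,interpolation=cv2.INTER_CUBIC))
p=cv2.imread("pics/side0.png")[165:330,190:360]; cv2.imwrite("pics/sidez.png",cv2.resize(p,None,fx=3.6,fy=3.6,interpolation=cv2.INTER_CUBIC))
```

```text
(no output)
```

View pics/topz.png

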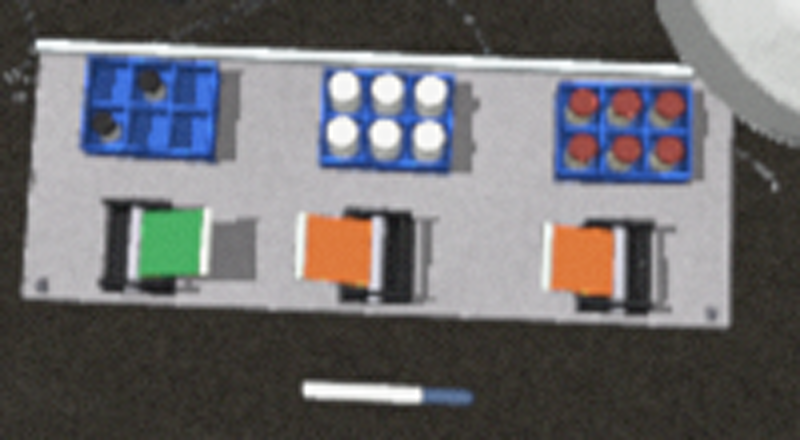

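View pics/sidez.png

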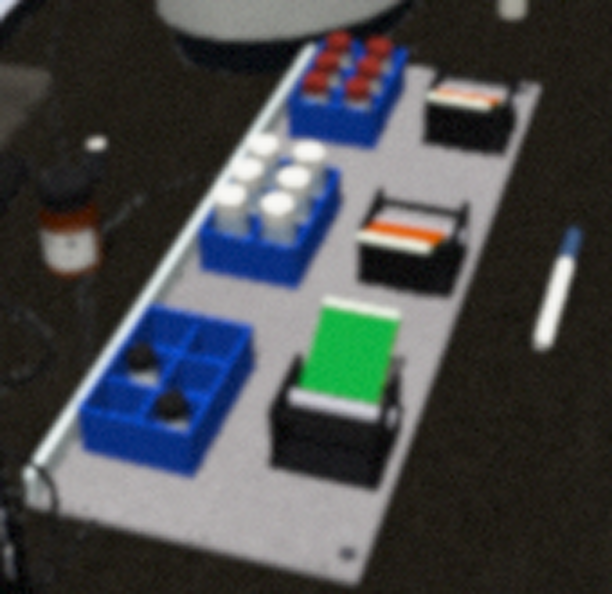

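```bash
cat > vis.py <<'E'
import numpy as np, cv2
from bench import calibration
def ray_z(name,u,v,z):
    c=calibration(name); M=np.array(c["world_to_cam"]); R=M[:3,:3]; o=-R.T@M[:3,3]
    d=R.T@np.array([(u-c["cx"])/c["fx"],(v-c["cy"])/c["fy"],1.])
    return o+d*(z-o[2])/d[2]
def tags(p):
    h=cv2.cvtColor(p,cv2.COLOR_RGB2HSV); out=[]
    for nm,lo,hi in(("orange",(5,150,120),(20,255,255)),("green",(45,120,80),(80,255,255))):
        m=cv2.inRange(h,lo,hi); m[:160]=0; m[270:]=0; m[:,:200]=0; m[:,400:]=0
        n,_,s,c=cv2.connectedComponentsWithStats(m)
        for i in range(1,n):
            if s[i,4]>40: out.append((nm,s[i].tolist(),c[i]))
    return sorted(out,key=lambda t:t[2][0])
def scan(p,d):
    g=p.astype(float)
    res=[]
    for nm,s,c in tags(p):
        sgn=1 if nm=="green" else -1
        # face visible approx from axle to bead: centre height ~ mid
        row=slice(int(c[1])-5,int(c[1])+6)
        e=c[0]+sgn*s[2]/2
        cols=np.arange(int(e-5 if sgn>0 else e-6),int(e+7))
        prof=np.clip(g[row][:,cols].min(axis=2).mean(axis=0)-165,0,None)
        u=(cols*prof).sum()/max(prof.sum(),1e-9)
        bead=ray_z("top",u,c[1],0.070); face=ray_z("top",c[0],c[1],0.056)
        res.append((nm,bead,face)); print(nm,s,c.round(1),"bead u",round(u,1),"bead",bead.round(4),"facemid",face.round(4),g[row][:,cols].min(axis=2).mean(axis=0).astype(int))
    return res
E
python3 - <<'E'
from vis import *
f=np.load("pics/top0.npz"); p,d=f["p"],f["d"]
r=scan(p,d)
h=cv2.cvtColor(p,cv2.COLOR_RGB2HSV); m=cv2.inRange(h,(105,150,60),(125,255,255)); m[:160]=0; m[215:]=0; m[:,:200]=0; m[:,400:]=0
n,_,s,c=cv2.connectedComponentsWithStats(m)
for i in range(1,n):
    if s[i,4]>50:
        x,y,w,hh=s[i,:4]; print("bin",s[i], ray_z("top",x+w/2,y+hh/2,0.044).round(4))
# board corners (zoom coords/4 + offset) front ones at z=.008
for u,v in((22,298),(730,328),(735,100)): print("corner",ray_z("top",200+u/4,160+v/4,.008).round(4))
pts=[ray_z("top",int(t),int(v),.05) for t,v in[]]
E
```

```text
green [235, 212, 15, 17, 216] [242.1 220.1] bead u 250.8 bead [0.5124 0.1171 0.07  ] facemid [0.5141 0.1443 0.056 ] [ 73  75  74  73  70  90 193 235 173 120 115 116]
orange [277, 214, 16, 18, 239] [284.3 222.1] bead u 273.5 bead [0.5074 0.0507 0.07  ] facemid [0.5097 0.0194 0.056 ] [182 181 179 185 236 224 133  65  59  61  60  61  62]
orange [338, 217, 15, 17, 229] [345.6 224.7] bead u 335.2 bead [ 0.5016 -0.1296  0.07  ] facemid [ 0.5037 -0.1612  0.056 ] [180 181 181 195 238 193 101  61  59  60  61  59  60]
bin [221 175  34  25 656] [0.6151 0.1611 0.044 ]
bin [281 178  25  25 137] [ 0.6076 -0.0066  0.044 ]
bin [339 181  34  24 296] [ 0.6018 -0.1945  0.044 ]
corner [0.4755 0.2602 0.008 ]
corner [ 0.4587 -0.2773  0.008 ]
corner [ 0.6351 -0.2848  0.008 ]
```

Run:
```python
from vis import *
from bench import *
f=np.load("pics/top0.npz"); d=f["d"]; c=calibration("top"); M=np.array(c["world_to_cam"])
v,u=np.mgrid[:420,:560]; P=np.stack([(u-c["cx"])/c["fx"]*d,(v-c["cy"])/c["fy"]*d,d],-1)
W=(P-M[:3,3])@M[:3,:3]
for lo,hi in((-.05,.05),(.05,.15),(.15,.25),(.25,.35),(.35,.5)):
    for zt in(.1,.2):
        k=(d>0)&(W[...,2]>zt)&(W[...,1]>lo)&(W[...,1]<hi)&(W[...,0]>.2)&(W[...,0]<1)
        if k.any(): print(lo,hi,">",zt,"min x",W[k][:,0].min().round(3),"zmax",W[k][:,2].max().round(3))
for yaw in(-.031,3.11):
    for pos in([.511,.083,.2],[.511,.083,.056],[.513,.173,.066],[.505,-.0965,.2],[.502,-.19,.066]):
        q=solve_ik(pos,[np.pi,0,yaw]); print(yaw,pos,None if q is None else np.round(q,2))
```

```text
-0.05 0.05 > 0.1 min x 0.856 zmax 0.409
-0.05 0.05 > 0.2 min x 0.894 zmax 0.409
0.05 0.15 > 0.1 min x 0.855 zmax 0.449
0.05 0.15 > 0.2 min x 0.892 zmax 0.449
0.15 0.25 > 0.1 min x 0.8 zmax 0.405
0.15 0.25 > 0.2 min x 0.89 zmax 0.405
0.25 0.35 > 0.1 min x 0.851 zmax 0.401
0.25 0.35 > 0.2 min x 0.887 zmax 0.401
0.35 0.5 > 0.1 min x 0.55 zmax 0.404
0.35 0.5 > 0.2 min x 0.55 zmax 0.404
-0.031 [0.511, 0.083, 0.2] [-0.35  0.68  0.23  1.74 -0.21  0.75 -0.04]
-0.031 [0.511, 0.083, 0.056] [-0.28  0.91  0.1   1.86 -0.22  0.38 -0.04]
-0.031 [0.513, 0.173, 0.066] [-0.46  0.91  0.14  1.77 -0.25  0.47 -0.18]
-0.031 [0.505, -0.0965, 0.2] [ 0.04  0.67  0.15  1.75 -0.14  0.73  0.24]
-0.031 [0.502, -0.19, 0.066] [ 0.33  0.9  -0.05  1.79  0.1   0.46  0.18]
3.11 [0.511, 0.083, 0.2] [ 0.13  0.73 -0.66  1.73  0.56  0.89  2.34]
3.11 [0.511, 0.083, 0.056] [ 0.08  0.96 -0.58  1.85  0.89  0.62  2.04]
3.11 [0.513, 0.173, 0.066] [-0.1   0.96 -0.56  1.76  0.79  0.66  2.  ]
3.11 [0.505, -0.0965, 0.2] [ 0.51  0.74 -0.72  1.74  0.6   0.9   2.64]
3.11 [0.502, -0.19, 0.066] [ 0.54  0.93 -0.46  1.78  0.68  0.59  2.77]
```

```bash
cat > act.py <<'E'
from bench import *
import numpy as np, cv2
A=[np.pi,0,-0.031]
def log(s): print(s, round(current_time(),2), np.round(current_ee_pos(),4), np.round(current_wrist_force(),2), flush=True)
def snap(n):
    for c in("top","side"):
        p,d=camera(c); cv2.imwrite(f"pics/{c}{n}.png",p[:,:,::-1])
        np.savez(f"pics/{c}{n}.npz",p=p,d=d)
    a=cv2.resize(cv2.imread(f"pics/top{n}.png")[130:290,190:410],None,fx=2.5,fy=2.5)
    b=cv2.resize(cv2.imread(f"pics/side{n}.png")[140:340,170:370],None,fx=1.2,fy=1.2); 
    b=cv2.resize(b,(int(b.shape[1]*400/b.shape[0]),400)); b=b[:, :250] if b.shape[1]<250 else b[:,75:325]
    cv2.imwrite(f"pics/z{n}.png",np.hstack([a,b]))
E
python3 - <<'E'
from act import *
command_gripper(0.0); log("shut"); print(current_grip_width())
goto([.511,.083,.2],A); log("above")
move_linear([.511,.083,.056],vel=.12); log("down")
snap(1)
E
```

```text
shut 0.87 [0.1332 0.5593 0.2313] [0.43 0.39 0.19]
0.00016517600070621534
above 3.05 [0.5109 0.0839 0.2   ] [-0.46  0.28  0.57]
down 4.4 [0.5112 0.0831 0.0565] [ 0.65 -0.32 -0.07]
```

View pics/z1.png

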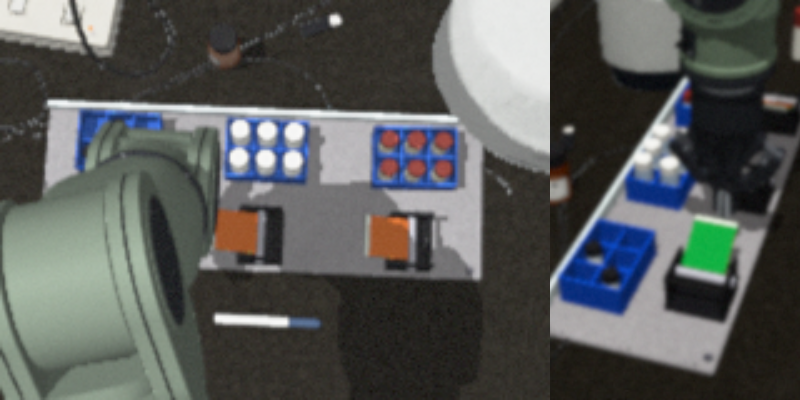

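Run:
```python
from act import *
t=move_linear([.512,.120,.060],vel=.06,guard=5); log(f"a {t}")
if not t:
    t=move_linear([.513,.174,.066],vel=.06,guard=5); log(f"b {t}")
hold(.3); snap(2)
```

```text
a False 5.27 [0.512  0.1197 0.06  ] [-0.65  0.14  0.06]
b False 6.33 [0.513  0.1736 0.066 ] [-0.66  0.32 -0.19]
```

View pics/z2.png

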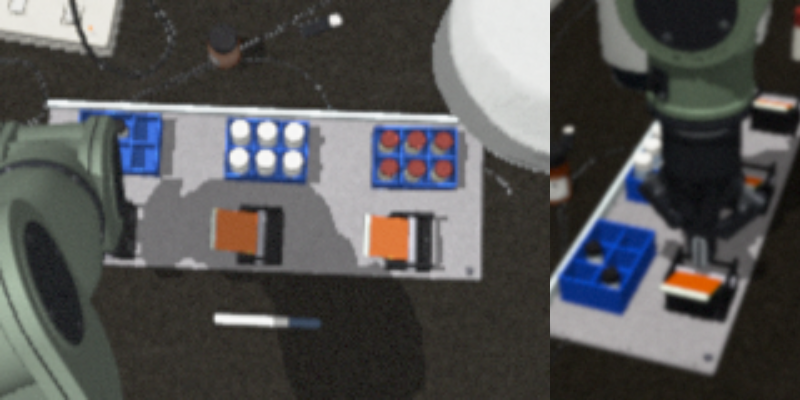

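The left tag now lies orange up in the side view (about 695, 285), with the finger standing over its axle. Next are the middle and right tags.

Run:
```python
from act import *
move_linear([.511,.083,.068],vel=.1); log("back")
def push(pts):
    for p,v in pts:
        t=move_linear(p,vel=v,guard=5); log(f"{p} {t}")
        if t: return False
    return True
ok=push([([.511,.083,.056],.06),([.509,.048,.060],.06),([.508,-.0085,.066],.06)])
hold(.3); snap(3)
if ok:
    move_linear([.509,.01,.075],vel=.1); move_linear([.509,.01,.16],vel=.15); move_linear([.505,-.0965,.16],vel=.15); log("over")
    snap(4)
```

```text
back 7.78 [0.511  0.0837 0.0679] [-0.27  0.02 -0.54]
[0.511, 0.083, 0.056] False 8.13 [0.5107 0.0831 0.0555] [ 1.1  -0.47  0.33]
[0.509, 0.048, 0.06] False 8.88 [0.509  0.0482 0.06  ] [0.31 0.1  0.07]
[0.508, -0.0085, 0.066] False 9.97 [ 0.508  -0.0081  0.0659] [0.05 0.96 0.37]
over 12.31 [ 0.505  -0.0955  0.1598] [ 0.23 -0.17 -0.42]
```

View pics/z4.png

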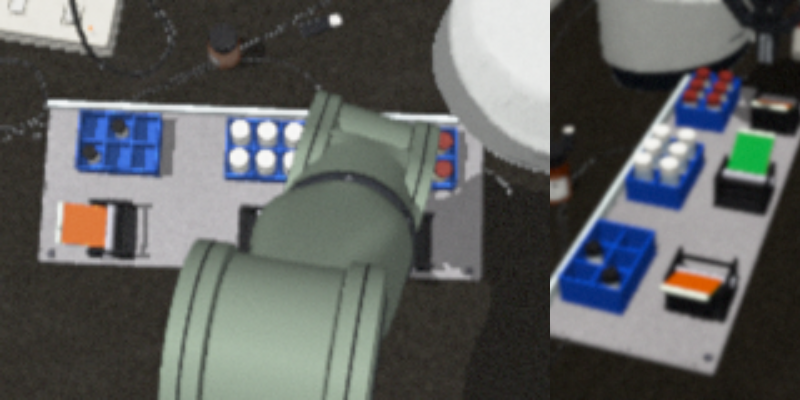

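The left tag shows orange (85, 225 in the top crop) and the middle one green (750, 152 in the side crop). Next is the right tag.

Run:
```python
from act import *
ok=True
for p,v in [([.505,-.0965,.056],.1),([.504,-.132,.060],.06),([.502,-.1885,.066],.06)]:
    t=move_linear(p,vel=v,guard=5); log(f"{p} {t}")
    if t: ok=False; break
hold(.3)
if ok:
    move_linear([.503,-.17,.075],vel=.1); move_linear([.503,-.17,.2],vel=.15); log("up")
    goto([.35,.40,.25],A); log("away"); hold(.5)
    snap(5)
```

```text
[0.505, -0.0965, 0.056] False 13.6 [ 0.5052 -0.0965  0.0565] [ 0.16 -0.2  -0.04]
[0.504, -0.132, 0.06] False 14.34 [ 0.504  -0.1318  0.06  ] [ 0.44 -0.07  0.23]
[0.502, -0.1885, 0.066] False 15.44 [ 0.5021 -0.1881  0.066 ] [-0.39  0.02 -0.56]
up 17.08 [ 0.5027 -0.17    0.1993] [-0.29 -0.18 -0.46]
away 19.21 [0.3507 0.3993 0.25  ] [ 0.12 -0.54 -0.53]
```

View pics/z5.png

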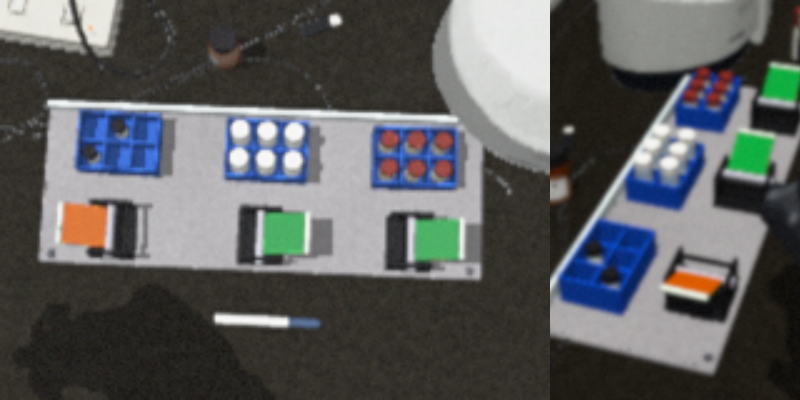

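View pics/top5.png

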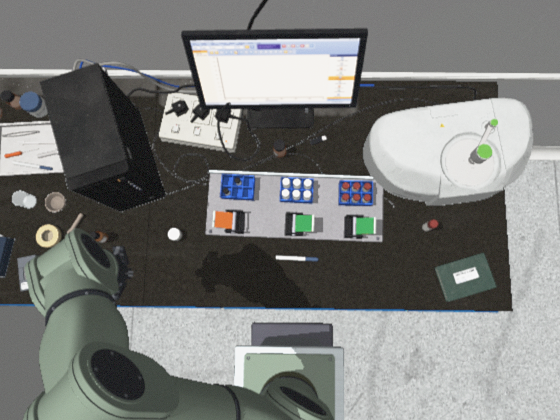

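The left tag lies orange up at (224, 220) in front of the two-vial bin. The middle tag at (303, 224) and the right tag at (367, 227) lie green up in front of the full bins. The pot (174, 234), pen (297, 259), bottle (279, 150) and glue stick (432, 225) look unmoved, and the arm is clear of everything.

Run:
```python
from act import *
sign_off(); print(current_time())
```

```text
the job is handed in; nothing more can be done
the job is handed in; nothing more can be done
```

All three tags are flipped and the job is handed in, at about 20 s of the 58 s allowed. I pushed each tag over from its bead side with the closed fingertips, without pinching.

- **Left tag:** its bin holds only two vials, so it now lies orange up.
- **Middle and right tags:** their bins (white caps and red caps) are full, so both now lie green up.

**Final checks:** The top and side pictures taken before hand-in show each flap resting on the correct side. The bins, pot, pen, bottle and glue stick look unmoved, but I judged that by eye and did not measure it. The 5 N force guard never tripped during any push, and the wrist force logged after each move was about 1 N or less. The arm was parked clear of everything, and no check failed or disagreed. `sign_off` gives no verdict, so the result itself is unconfirmed.

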